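# Stroke the grille's blades over

## Robot

A 7-joint arm with a two-finger parallel gripper is mounted at the origin on the work surface; the furniture and walls round the work are solid. World frame = base frame: x ahead of the robot, y to its left, z up, the work surface at z = 0. Lengths are in m, angles in rad, forces in N, time in s.
With the tool pointing down it reaches from about 0.4 to 0.85 m from the base axis. Payload 4.5 kg.
Tool frame: the origin (TCP) lies between the finger pads; the fingertips stand 19 mm ahead of it and the grasp point (between the pads) is the TCP (r.nose_length is the distance from the TCP to the fingertips, in m); z points along the fingers, x is the direction in which the jaws open and shut, and the axes are right-handed (so a half turn about z gives the same grasp; the last joint's range is limited). The gripper opens to 88 mm and grips with 3 to 60 N. Pads are 18 mm wide; open, the fingers measure 123 mm over their backs; the gripper's body (75 mm by 187 mm) begins 45 mm behind the grasp point.
Start: joints at [-1.07, 0.689, -0.195, 1.565, 0.157, 0.902, -0.215], TCP at [0.281, 0.558, 0.258] pointing down, gripper open.
Joint ranges: [-3.01, 3.01], [-0.46, 2.08], [-1.47, 1.51], [0.13, 2.56], [-1, 4.14], [0.04, 2.09], [-2.66, 2.66]. Speed limits (rad/s): [2.57, 2.57, 3.14, 3.14, 3.14, 3.14, 3.14].

## Interface

Orientations are given as a unit quaternion [x, y, z, w].
In Python, from plant import get_state, vision, r gives the robot as it stands.
- The arm moves only by the tool play_rows, never from a script. Its argument "deltas" is a list that holds one entry, the list of rows, each a list of 7 numbers: the gripper command: -1 is fully open, 1 is shut, values between are in proportion, then the shift along the tool's x, y, z normalised to -1 to 1, where 1 is 300 mm, then the turn, a rotation vector about the tool's x, y, z normalised to -1 to 1, where 1 is pi rad. A call has 1 to 5 rows; each row is the pose to reach, as a shift and turn from the pose measured when the call began, along the tool's axes at that moment, turning the shorter way round; what a row does not reach only later rows make up. A row lasts 1/8 s, in which the tool goes at most 62.5 mm and 10.7 degrees, less where a joint would pass 70% of its speed; a pose out of reach is approached as far as the arm can. A call with a number of a shift or a turn outside -1 to 1 is refused whole. A call with a gripper value outside its range is refused whole. The fingers move at their own pace and stop on an object; "force" is the grip in N (left out, the last holds). Time passes only in rows, so rows that repeat a pose let the fingers close. It gives the time, the measured TCP pose, the force and the opening at its end, in the units of the state.
- get_state(): the state, without advancing time (a new reading comes with each control period).
- vision.snapshot(name): name is "side" or "top"; returns the picture (400x640x3 uint8, red, green, blue); there is no depth.
- vision.camera_model(name): a dict with "vfov" (degrees; the focal length in pixels is half the picture's height over the tangent of half this angle, whatever the lens; pixels are square), "cx", "cy" (the principal point, pixels), "world_to_cam" (4x4, takes a point from world to camera coordinates). Camera axes: x right, y up, looking along -z (the intrinsics and any distortion apply to the point x, -y, -z); pixel columns grow to the right and rows downward; lengths in m; the calibration is good to about 2 mm. A picture is of the moment at which its call begins. camera_model takes no time and is no camera call.
- r.finish_job(): hands the job in, once; it reports no verdict.
The state is a dict: "clock": time; "q": joint angles; "qd": joint speeds; "joint_torque": joint torques, N m; "tool_pos": TCP position; "eef_rot": TCP orientation; "contact_force": force on the tool from outside, world axes, zero at the start; "moment": the same for the moment, N m; "opening": opening from 0.0 (shut) to 1.0 (fully open).
Only numpy, scipy, OpenCV 4.12 (cv2) and the standard library are available. Lean on these libraries where they do the work, as an engineer would, in place of code of your own. Each camera call takes 0.05 s, during which the arm holds its last target.

## Task

The blades of the ventilation grille on the bench all lean toward the blue dot. Run a fingertip lightly along the row, from the blue dot to the red dot, so that one blade after another tips clearly over toward the red dot, at least 25 degrees past upright. Do not lift, shove or press hard on the grille: it stays where it lies, the things around it stay put, and you finish clear of it all.

Things in the scene. Friction and masses are not known exactly. Their poses are not given: they have to be found in the camera images.
- grille: Ventilation grille lying loose, face up: aluminium flange 116 (x) by 300 (y) by 5 mm, inside it a 26 mm high collar, 76 (x) by 264 (y) mm; about 1 kg, a push of some 5 N can slide it. Origin: centre of the underside, on the bench. Its y axis runs along the row of five white blades, from the blue to the red dot. Blade pins at y = -96, -48, 0, 48, 96 mm, along x, 20 mm above the bench
- blue_dot (a point): Blue dot, 15 mm across, on the grille's flange at the end where the stroke starts (x 0, y -140 mm in the grille's frame, 5.5 mm above the bench), 44 mm before the pin of the first blade; the blades stand 48 mm apart, so shut fingers tip one at a time
- red_dot (a point): Red dot, 15 mm across, on the grille's flange at the other end (x 0, y +140 mm in the grille's frame, 5.5 mm above the bench)
- blade1 (a joint): Lean of blade 1, counted from the blue dot, rad: 0 upright, positive toward the red dot; stops at -0.4 and +1.2. At first it leans 0.10 to 0.32 toward the blue dot. No spring: a stiff hinge (about 0.025 N m, some 1 N at the blade's edge) leaves it where it is put.
- blade1_edge (a point): Middle of the free edge of blade 1, 34 mm from its hinge pin, so 54 mm above the bench when upright; moves with the blade, which is 66 mm wide across the row and up to 5 mm thick. A fingertip passing 38 to 48 mm above the bench tips it over and slides off this edge
- blade2 (a joint): Lean of blade 2, counted from the blue dot, rad: 0 upright, positive toward the red dot; stops at -0.4 and +1.2. At first it leans 0.10 to 0.32 toward the blue dot. No spring: a stiff hinge (about 0.025 N m, some 1 N at the blade's edge) leaves it where it is put.
- blade2_edge (a point): Middle of the free edge of blade 2, 34 mm from its hinge pin, so 54 mm above the bench when upright; moves with the blade, which is 66 mm wide across the row and up to 5 mm thick. A fingertip passing 38 to 48 mm above the bench tips it over and slides off this edge
- blade3 (a joint): Lean of blade 3, counted from the blue dot, rad: 0 upright, positive toward the red dot; stops at -0.4 and +1.2. At first it leans 0.10 to 0.32 toward the blue dot. No spring: a stiff hinge (about 0.025 N m, some 1 N at the blade's edge) leaves it where it is put.
- blade3_edge (a point): Middle of the free edge of blade 3, 34 mm from its hinge pin, so 54 mm above the bench when upright; moves with the blade, which is 66 mm wide across the row and up to 5 mm thick. A fingertip passing 38 to 48 mm above the bench tips it over and slides off this edge
- blade4 (a joint): Lean of blade 4, counted from the blue dot, rad: 0 upright, positive toward the red dot; stops at -0.4 and +1.2. At first it leans 0.10 to 0.32 toward the blue dot. No spring: a stiff hinge (about 0.025 N m, some 1 N at the blade's edge) leaves it where it is put.
- blade4_edge (a point): Middle of the free edge of blade 4, 34 mm from its hinge pin, so 54 mm above the bench when upright; moves with the blade, which is 66 mm wide across the row and up to 5 mm thick. A fingertip passing 38 to 48 mm above the bench tips it over and slides off this edge
- blade5 (a joint): Lean of blade 5, counted from the blue dot, rad: 0 upright, positive toward the red dot; stops at -0.4 and +1.2. At first it leans 0.10 to 0.32 toward the blue dot. No spring: a stiff hinge (about 0.025 N m, some 1 N at the blade's edge) leaves it where it is put.
- blade5_edge (a point): Middle of the free edge of blade 5, 34 mm from its hinge pin, so 54 mm above the bench when upright; moves with the blade, which is 66 mm wide across the row and up to 5 mm thick. A fingertip passing 38 to 48 mm above the bench tips it over and slides off this edge
- capacitor_1: Bystander, loose: white cylinder with two metal tags on top, 39 mm across and 80 mm tall, standing; origin at the centre of its underside
- tape_roll_2: Bystander, loose: green roll of insulating tape lying flat, 55 mm across, 19 mm high; origin at the centre of its underside
- flare_nut_2: Bystander, loose: brass flare nut standing, 21x18 mm, 26 mm high; origin at the centre of its underside
- hex_key: Bystander, loose: dark L-shaped hex key lying flat, 100x39 mm, 7 mm thick; origin at the centre of its underside
- tube_cutter: Bystander, loose: small metal tube cutter with a black knob, 120x39 mm, 20 mm high, lying; origin at the centre of its underside
- flux_tin: Bystander, loose: round yellow tin with a white lid, 65 mm across, 33 mm high; origin at the centre of its underside

How it is judged:
By the outcome, as a careful person would: the job done as asked, in the order asked, and still so for the second after the job is handed in, with the robot touching nothing.
It also fails if it takes over 38 s, if anything falls off the work surface, if the arm or the gripper's body presses on something with over 40 N, if the wrist force passes 120 N, or if a joint passes its speed limit or range.

## Working session

There is one attempt and no reset: what is moved stays moved. The work goes in short steps, Python scripts to look and compute and a tool call to move; the robot and the scene stay as the last step left them, time stands still between calls to the robot, and variables do not carry over. Pictures are saved under pics/ and viewed, and the job is handed in when it is done.

Besides the shell and the picture viewer there is one more tool, called after "Call:" by a JSON object that holds its "op" and its "data", one argument or row to a line. play_rows: Moves the arm, as the interface text tells. Scaled input: -1 to 1 covers 300 mm each way for a shift and pi rad each way for a turn. Its arguments: {"type":"object","properties":{"deltas":{"type":"array"},"force":{"type":"number"}},"required":["deltas"]}

```bash
mkdir -p pics; ls
python3 - <<'E'
from plant import get_state, vision, r
import cv2
for n in("top","side"):
    cv2.imwrite(f"pics/{n}0.png",vision.snapshot(n)[:,:,::-1]); print(vision.camera_model(n))
print(get_state(), r.nose_length)
E
```

```text
pics
{'vfov': 52.48300018755715, 'cx': 322.44190868756243, 'cy': 201.8879461105348, 'world_to_cam': array([[ 0.00398878, -0.9999128 ,  0.01258887, -0.02559521],
       [ 0.98627867,  0.00601147,  0.16497952, -0.61985365],
       [-0.16504081,  0.01175807,  0.98621665, -0.97451768],
       [ 0.        ,  0.        ,  0.        ,  1.        ]])}
{'vfov': 56.404012232350716, 'cx': 324.0677254194707, 'cy': 199.10462029481997, 'world_to_cam': array([[ 0.95655343, -0.29127166,  0.01289784, -0.58649782],
       [ 0.16083731,  0.56406327,  0.80991604, -0.14132129],
       [-0.24318079, -0.77265351,  0.58640401, -0.8906436 ],
       [ 0.        ,  0.        ,  0.        ,  1.        ]])}
{'clock': 0.1, 'q': array([-1.07019704,  0.68988851, -0.19451802,  1.56618712,  0.15732787,
        0.90250762, -0.21508382]), 'qd': array([-1.38812198e-03, -2.94112717e-03, -1.84365573e-03, -1.42145044e-03,
       -4.12450593e-05,  1.10851519e-03, -8.26720447e-04]), 'joint_torque': array([-3.70108217e-03, -5.28499496e+01, -1.27160825e+00, -1.53840494e+01,
       -5.25778311e-02,  1.96609850e-03,  3.94370420e-05]), 'tool_pos': array([0.28108226, 0.55765544, 0.2570115 ]), 'eef_rot': array([ 8.51451287e-01,  5.24433092e-01, -6.40865449e-04,  4.76698511e-04]), 'contact_force': array([0.55183995, 0.62820161, 0.26833794]), 'moment': array([-0.01579728, -0.07386495,  0.00339043]), 'opening': 0.9976377329886004} 0.019
```

View pics/top0.png

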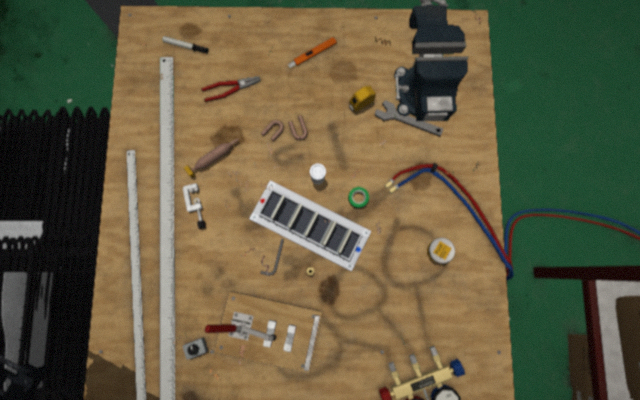

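View pics/side0.png

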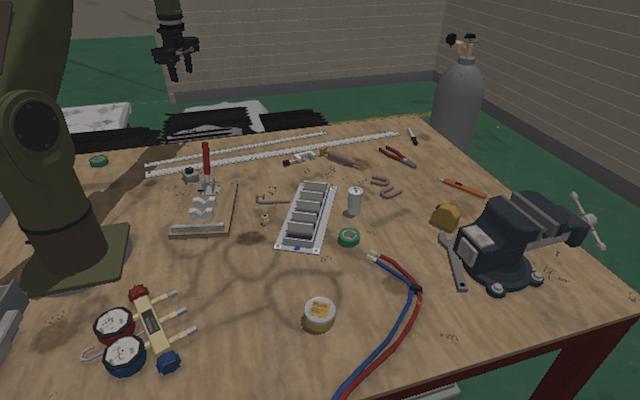

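Run:
```python
import cv2
a=cv2.imread("pics/top0.png")[165:285,235:395]; cv2.imwrite("pics/top0c.png",cv2.resize(a,None,fx=5,fy=5,interpolation=cv2.INTER_CUBIC))
a=cv2.imread("pics/side0.png")[165:265,240:380]; cv2.imwrite("pics/side0c.png",cv2.resize(a,None,fx=5.5,fy=5.5,interpolation=cv2.INTER_CUBIC))
```

```text
(no output)
```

View pics/top0c.png

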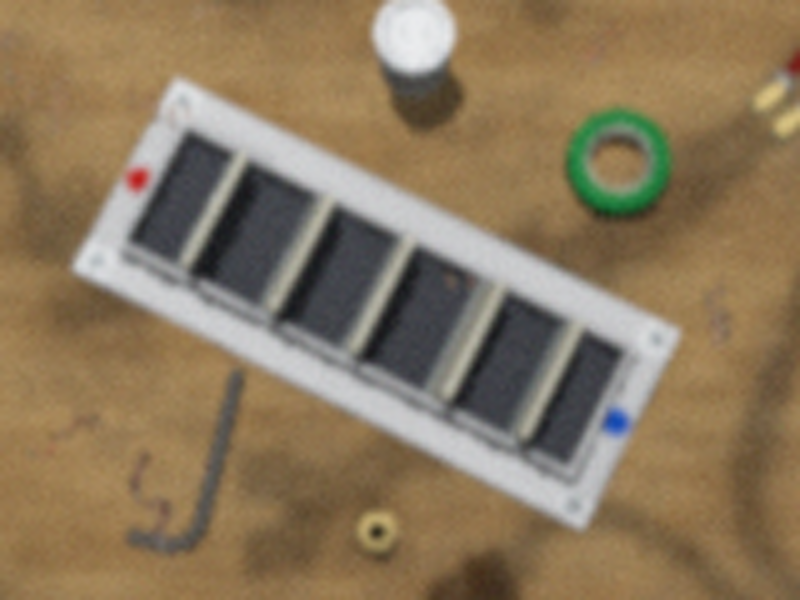

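View pics/side0c.png

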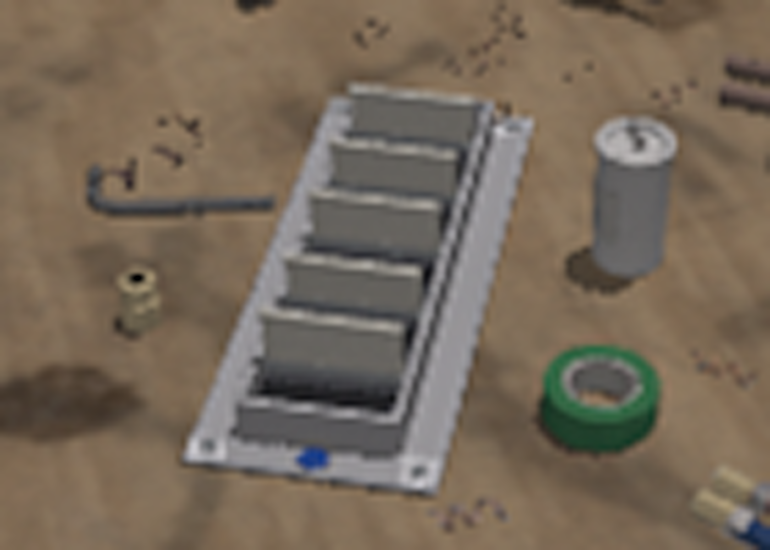

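```bash
cat > h.py <<'E'
import numpy as np
from plant import vision
def cam(n):
    m=vision.camera_model(n); return (200/np.tan(np.radians(m['vfov']/2)),m['cx'],m['cy'],np.array(m['world_to_cam']))
def back(n,u,v,z):
    f,cx,cy,T=cam(n); R=T[:3,:3]; c=-R.T@T[:3,3]
    d=R.T@np.array([(u-cx)/f,-(v-cy)/f,-1]); return c+d*(z-c[2])/d[2]
def proj(n,p):
    f,cx,cy,T=cam(n); q=T[:3,:3]@np.array(p)+T[:3,3]; return cx+f*q[0]/-q[2], cy-f*q[1]/-q[2]
def top(x,y,z): return back("top",235+(x+.5)/5-.5,165+(y+.5)/5-.5,z)
def side(x,y,z): return back("side",240+(x+.5)/5.5-.5,165+(y+.5)/5.5-.5,z)
E
python3 - <<'E'
from h import *
np.set_printoptions(precision=4,suppress=True)
b=top(616,422,.0055); rd=top(138,180,.0055); print(b,rd,np.linalg.norm(b-rd))
C=np.array([top(*p,.005) for p in [(178,77),(681,329),(585,529),(74,268)]]);print(C,C.mean(0),[np.linalg.norm(C[i]-C[i-1]) for i in range(4)])
print("side",side(314,459,.0055)); S=np.array([side(*p,.005) for p in [(184,461),(436,491),(534,121)]]);print(S, (S[0]+S[2])/2,np.linalg.norm(S[0]-S[1]),np.linalg.norm(S[2]-S[1]))
# blade edges
for a,c in [((575,326),(525,438)),((497,288),(447,398)),((408,240),(355,352)),((327,200),(272,310)),((240,155),(187,265))]:
    print((top(*a,.053)+top(*c,.053))/2)
print("cap",top(414,35,.08),"tape",top(620,160,.019),"nut",top(378,532,.026))
E
```

```text
[ 0.5042 -0.1154  0.0055] [0.6302 0.1361 0.0055] 0.28124287814576254
[[ 0.6861  0.1165  0.005 ]
 [ 0.5528 -0.15    0.005 ]
 [ 0.4493 -0.0988  0.005 ]
 [ 0.5832  0.1683  0.005 ]] [0.5679 0.009  0.005 ] [np.float64(0.11518210923663444), np.float64(0.2979205328112853), np.float64(0.11545313585963908), np.float64(0.29886493499322414)]
side [ 0.507  -0.1162  0.0055]
[[ 0.4509 -0.1007  0.005 ]
 [ 0.554  -0.1505  0.005 ]
 [ 0.6886  0.1151  0.005 ]] [0.5697 0.0072 0.005 ] 0.11451551061483957 0.29769160822480395
[ 0.5216 -0.078   0.053 ]
[ 0.5408 -0.0392  0.053 ]
[0.5641 0.0061 0.053 ]
[0.5846 0.0475 0.053 ]
[0.6072 0.0911 0.053 ]
cap [ 0.6916 -0.0093  0.08  ] tape [ 0.6401 -0.1175  0.019 ] nut [0.4475 0.0074 0.026 ]
```

Call:
{"op": "play_rows", "data": {
  "deltas": [
    [[1,-0.1,0.1,0,0,0,0.05],[1,-0.25,0.25,0,0,0,0.1],[1,-0.42,0.42,0,0,0,0.15],[1,-0.58,0.58,0,0,0,0.2],[1,-0.75,0.75,0,0,0,0.25]]
  ],
  "force": 20
}}

```text
clock: 0.72
tool_pos: [0.373, 0.2779, 0.2573]
eef_rot: [0.988, 0.156, -0.0, 0.001]
contact_force: [0.8, 0.0, 0.3]
opening: 0.454
```

```bash
cat >> h.py <<'E'
from scipy.spatial.transform import Rotation as Ro
C=np.array([.5682,.0095,0]); U=np.array([.4475,.8943,0]); N=np.array([.8943,-.4475,0])
RT=np.column_stack([N,U,[0,0,-1]]) 
RT[:,0]=np.cross(U,[0,0,-1]) 
def plan(targets):
    from plant import get_state
    s=get_state(); p=s['tool_pos']; R=Ro.from_quat(s['eef_rot']).as_matrix()
    d=p-C; print("t",s['clock'],"grille x,y,z mm",np.round([d@N*1e3,d@U*1e3,p[2]*1e3],1),"F",np.round(s['contact_force'],1),"open",round(s['opening'],3))
    Rt=RT if abs(np.linalg.norm(Ro.from_matrix(R.T@RT).as_rotvec()))<np.pi/2+.2 else RT@np.diag([-1,-1,1])
    for x,y,z in targets:
        t=C+N*x+U*y; t[2]=z
        print(np.round(R.T@(t-p)/.3,3), np.round(Ro.from_matrix(R.T@Rt).as_rotvec()/np.pi,3))
E
python3 -c "
from h import *
print(RT,np.linalg.det(RT))
plan([(0,-.15,.25),(0,-.15,.12)])"
```

```text
[[-0.8943  0.4475  0.    ]
 [ 0.4475  0.8943  0.    ]
 [ 0.      0.     -1.    ]] 1.0000287399999999
t 0.725 grille x,y,z mm [-294.7  152.7  257.3] F [0.8 0.  0.3] open 0.454
[-0.008  1.408  0.026] [0.001 0.    0.248]
[-0.008  1.408  0.46 ] [0.001 0.    0.248]
```

Call:
{"op": "play_rows", "data": {
  "deltas": [
    [[1,0,0.18,0.0,0,0,0.05],[1,0,0.36,0.0,0,0,0.1],[1,0,0.54,0,0,0,0.15],[1,0,0.72,0,0,0,0.2],[1,0,0.9,0,0,0,0.248]]
  ]
}}

```text
clock: 1.35
tool_pos: [0.4566, 0.0195, 0.2576]
eef_rot: [0.972, -0.233, -0.0, 0.001]
contact_force: [1.1, 0.5, -0.0]
opening: 0.007
```

```bash
python3 -c "
from h import *
plan([(0,-.15,.25),(0,-.15,.12)])"
```

```text
t 1.35 grille x,y,z mm [-104.3  -40.9  257.6] F [ 1.1  0.5 -0. ] open 0.007
[0.35  0.361 0.026] [ 0.    -0.    -0.002]
[0.35  0.361 0.459] [ 0.    -0.    -0.002]
```

Call:
{"op": "play_rows", "data": {
  "deltas": [
    [[1,0.12,0.12,0.0,0,0,0],[1,0.24,0.24,0.0,0,0,0],[1,0.35,0.36,0.12,0,0,0],[1,0.35,0.36,0.28,0,0,0],[1,0.35,0.36,0.4,0,0,0]]
  ]
}}

```text
clock: 1.98
tool_pos: [0.5006, -0.1251, 0.1359]
eef_rot: [0.972, -0.234, -0.001, 0.001]
contact_force: [0.4, -0.2, 0.4]
opening: 0.007
```

Run:
```python
from h import *
import cv2
plan([(0,-.15,.062)])
a=vision.snapshot("side")[100:265,220:400,::-1]; cv2.imwrite("pics/side1.png",cv2.resize(a,None,fx=3.6,fy=3.6,interpolation=cv2.INTER_CUBIC))
a=vision.snapshot("top")[:,:,::-1]; cv2.imwrite("pics/top1.png",a)
plan([(0,-.15,.062)])
```

```text
t 1.975 grille x,y,z mm [  -0.2 -150.7  135.9] F [ 0.4 -0.2  0.4] open 0.007
[ 0.001 -0.003  0.246] [ 0.001  0.    -0.002]
t 2.075 grille x,y,z mm [  -2.5 -150.4  134.6] F [-0.2 -0.1  1.1] open 0.001
[ 0.01  -0.002  0.242] [ 0.001  0.002 -0.002]
```

View pics/side1.png

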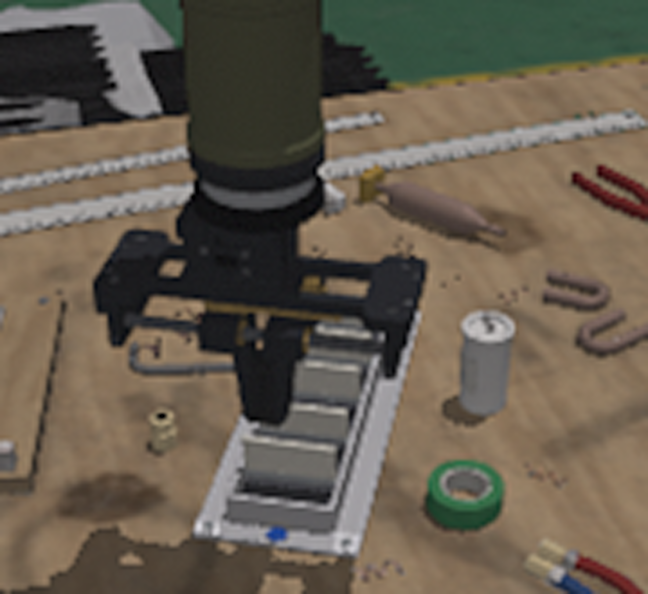

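View pics/top1.png

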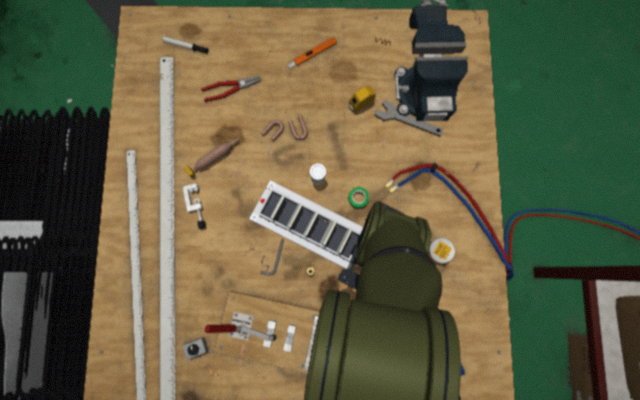

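Call:
{"op": "play_rows", "data": {
  "deltas": [
    [[1,0.01,0,0.08,0,0,0],[1,0.01,0,0.16,0,0,0],[1,0.01,0,0.22,0,0,0],[1,0.01,0,0.242,0,0,0],[1,0.01,0,0.242,0,0,0]]
  ]
}}

```text
clock: 2.7
tool_pos: [0.5013, -0.1253, 0.0627]
eef_rot: [0.973, -0.233, -0.004, 0.001]
contact_force: [-0.1, -0.1, 0.1]
opening: 0.005
```

```bash
python3 -c "
from h import *
plan([(0,-.1,.062),(0,.15,.062)])"
```

```text
t 2.7 grille x,y,z mm [   0.5 -150.5   62.7] F [-0.1 -0.1  0.1] open 0.005
[-0.003 -0.168  0.002] [ 0.001  0.002 -0.002]
[-8.000e-03 -1.002e+00 -1.000e-03] [ 0.001  0.002 -0.002]
```

Call:
{"op": "play_rows", "data": {
  "deltas": [
    [[1,-0.001,-0.03,0.002,0,0,0],[1,-0.001,-0.06,0.002,0,0,0],[1,-0.002,-0.09,0.002,0,0,0],[1,-0.002,-0.12,0.002,0,0,0],[1,-0.003,-0.15,0.002,0,0,0]]
  ]
}}

```text
clock: 3.32
tool_pos: [0.5211, -0.0844, 0.062]
eef_rot: [0.972, -0.233, -0.003, 0.001]
contact_force: [0.0, -1.6, 1.3]
opening: 0.005
```

```bash
python3 -c "
from h import *
plan([(0,-.06,.062),(0,.15,.062)])"
```

```text
t 3.325 grille x,y,z mm [-1.00e-01 -1.05e+02  6.20e+01] F [ 0.  -1.6  1.3] open 0.005
[-0.001 -0.15  -0.   ] [ 0.001  0.002 -0.002]
[-0.005 -0.85  -0.003] [ 0.001  0.002 -0.002]
```

Contact at about 1.6 N; continue in steps.

Call:
{"op": "play_rows", "data": {
  "deltas": [
    [[1,0,-0.03,0,0,0,0],[1,-0.001,-0.06,0,0,0,0],[1,-0.001,-0.09,0,0,0,0],[1,-0.001,-0.12,0,0,0,0],[1,-0.001,-0.15,0,0,0,0]]
  ]
}}

```text
clock: 3.95
tool_pos: [0.5414, -0.0436, 0.0619]
eef_rot: [0.973, -0.233, -0.004, 0.001]
contact_force: [-0.5, -0.3, 1.5]
opening: 0.009
```

Run:
```python
from h import *
import cv2
a=vision.snapshot("side")[100:265,220:400,::-1]; cv2.imwrite("pics/side2.png",cv2.resize(a,None,fx=3.6,fy=3.6,interpolation=cv2.INTER_CUBIC))
plan([(0,-.01,.062),(0,.15,.062)])
```

```text
t 4.0 grille x,y,z mm [ -0.1 -57.7  61.9] F [0.5 0.9 0.3] open 0.009
[-0.    -0.159 -0.001] [ 0.001  0.002 -0.001]
[-0.002 -0.692 -0.002] [ 0.001  0.002 -0.001]
```

View pics/side2.png

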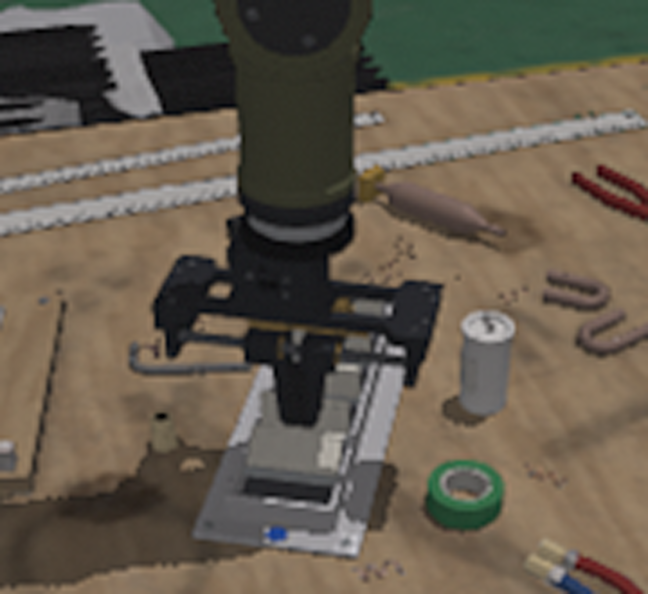

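Run:
```python
from h import *
for y in(-.095,-.058,-.02):
  for z in(.06,.08,.107,.13):
    for x in (.0935,.06):
      p=C+N*x+U*y;p[2]=z;u,v=proj("side",p);print(x,y,z,round((u-220)*3.6),round((v-100)*3.6))
```

```text
0.0935 -0.095 0.06 421 446
0.06 -0.095 0.06 372 441
0.0935 -0.095 0.08 422 423
0.06 -0.095 0.08 372 418
0.0935 -0.095 0.107 423 391
0.06 -0.095 0.107 373 386
0.0935 -0.095 0.13 424 363
0.06 -0.095 0.13 373 358
0.0935 -0.058 0.06 428 413
0.06 -0.058 0.06 381 408
0.0935 -0.058 0.08 429 390
0.06 -0.058 0.08 381 385
0.0935 -0.058 0.107 431 359
0.06 -0.058 0.107 382 354
0.0935 -0.058 0.13 432 331
0.06 -0.058 0.13 383 326
0.0935 -0.02 0.06 435 381
0.06 -0.02 0.06 390 376
0.0935 -0.02 0.08 436 359
0.06 -0.02 0.08 390 354
0.0935 -0.02 0.107 438 328
0.06 -0.02 0.107 391 323
0.0935 -0.02 0.13 439 301
0.06 -0.02 0.13 391 296
```

Call:
{"op": "play_rows", "data": {
  "deltas": [
    [[1,0,-0.03,0,0,0,0],[1,0,-0.06,0,0,0,0],[1,0,-0.09,0,0,0,0],[1,-0.001,-0.12,0,0,0,0],[1,-0.001,-0.15,0,0,0,0]]
  ]
}}

```text
clock: 4.62
tool_pos: [0.5626, -0.0011, 0.0619]
eef_rot: [0.973, -0.232, -0.003, 0.0]
contact_force: [-0.7, -1.1, 1.5]
opening: 0.008
```

```bash
python3 -c "
from h import *
plan([(0,.04,.062),(0,.15,.062)])"
```

```text
t 4.625 grille x,y,z mm [ -0.3 -12.   61.9] F [-0.7 -1.1  1.5] open 0.008
[ 0.    -0.173 -0.001] [ 0.001  0.002 -0.001]
[-0.001 -0.54  -0.001] [ 0.001  0.002 -0.001]
```

Call:
{"op": "play_rows", "data": {
  "deltas": [
    [[1,0,-0.03,0,0,0,0],[1,0,-0.06,0,0,0,0],[1,0,-0.09,0,0,0,0],[1,0,-0.12,0,0,0,0],[1,0,-0.15,0,0,0,0]]
  ]
}}

```text
clock: 5.25
tool_pos: [0.5832, 0.0398, 0.0619]
eef_rot: [0.973, -0.232, -0.003, 0.0]
contact_force: [0.6, -1.4, 1.3]
opening: 0.005
```

Call:
{"op": "play_rows", "data": {
  "deltas": [
    [[1,0,-0.03,0,0,0,0],[1,0,-0.06,0,0,0,0],[1,0,-0.09,0,0,0,0],[1,0,-0.12,0,0,0,0],[1,0,-0.15,0,0,0,0]]
  ]
}}

```text
clock: 5.88
tool_pos: [0.604, 0.0809, 0.0619]
eef_rot: [0.973, -0.232, -0.003, -0.0]
contact_force: [-0.5, -1.5, 0.1]
opening: 0.005
```

Run:
```python
from h import *
import cv2
a=vision.snapshot("side")[100:265,220:400,::-1]; cv2.imwrite("pics/side3.png",cv2.resize(a,None,fx=3.6,fy=3.6,interpolation=cv2.INTER_CUBIC))
plan([(0,.11,.062),(0,.148,.062)])
```

```text
t 5.925 grille x,y,z mm [-0.1 81.4 61.9] F [ 0.8 -0.  -0.4] open 0.005
[ 0.    -0.095 -0.   ] [-0.     0.002 -0.001]
[-0.    -0.222 -0.   ] [-0.     0.002 -0.001]
```

View pics/side3.png

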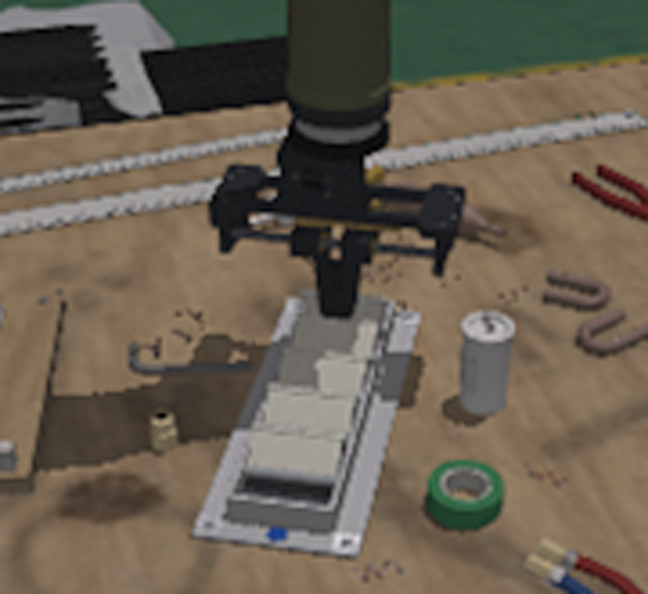

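Call:
{"op": "play_rows", "data": {
  "deltas": [
    [[1,0,-0.03,0,0,0,0],[1,0,-0.06,0,0,0,0],[1,0,-0.09,0,0,0,0],[1,0,-0.12,0,0,0,0],[1,0,-0.15,0,0,0,0]]
  ]
}}

```text
clock: 6.55
tool_pos: [0.6253, 0.1237, 0.062]
eef_rot: [0.973, -0.231, -0.002, -0.001]
contact_force: [0.5, 0.8, -0.2]
opening: 0.004
```

Call:
{"op": "play_rows", "data": {
  "deltas": [
    [[1,0,-0.03,0,0,0,0],[1,0,-0.06,0,0,0,0],[1,0,-0.09,0,0,0,0],[1,0,-0.09,0,0,0,0],[1,0,-0.09,0,0,0,0]]
  ]
}}

```text
clock: 7.18
tool_pos: [0.6373, 0.1473, 0.062]
eef_rot: [0.973, -0.231, -0.002, -0.001]
contact_force: [0.6, -1.0, -0.6]
opening: 0.004
```

```bash
python3 -c "
from h import *
plan([(0,.155,.2),(0,.15,.062)])"
```

```text
t 7.175 grille x,y,z mm [1.000e-01 1.542e+02 6.200e+01] F [ 0.6 -1.  -0.6] open 0.004
[-0.003 -0.003 -0.46 ] [-0.     0.002 -0.001]
[-0.     0.014 -0.   ] [-0.     0.002 -0.001]
```

Lift straight up, then move back toward the left, away from the grille.

Call:
{"op": "play_rows", "data": {
  "deltas": [
    [[1,0,0,-0.1,0,0,0],[1,0,0,-0.25,0,0,0],[1,0,0,-0.42,0,0,0],[1,0,0,-0.55,0,0,0],[1,0,0,-0.6,0,0,0]]
  ]
}}

```text
clock: 7.8
tool_pos: [0.639, 0.1462, 0.2445]
eef_rot: [0.973, -0.231, -0.001, -0.002]
contact_force: [-1.0, 0.2, -1.0]
opening: 0.008
```

Call:
{"op": "play_rows", "data": {
  "deltas": [
    [[1,-0.1,-0.1,0,0,0,0],[1,-0.25,-0.2,0,0,0,0],[1,-0.4,-0.3,0,0,0,0],[1,-0.55,-0.4,0,0,0,0],[1,-0.7,-0.5,0,0,0,0]]
  ]
}}

```text
clock: 8.43
tool_pos: [0.5174, 0.3754, 0.2438]
eef_rot: [0.973, -0.232, -0.002, -0.0]
contact_force: [0.5, 0.8, -0.1]
opening: 0.007
```

Call:
{"op": "play_rows", "data": {
  "deltas": [
    [[1,0,-0.05,0,0,0,0],[1,0,-0.05,0,0,0,0],[1,0,-0.05,0,0,0,0],[1,0,-0.05,0,0,0,0]]
  ]
}}

```text
clock: 8.93
tool_pos: [0.5247, 0.3869, 0.2436]
eef_rot: [0.973, -0.233, -0.001, 0.0]
contact_force: [-0.2, 0.4, 0.1]
opening: 0.002
```

Run:
```python
from h import *
import cv2
plan([])
s=vision.snapshot("side")[:,:,::-1];t=vision.snapshot("top")[:,:,::-1]
cv2.imwrite("pics/side4.png",s);cv2.imwrite("pics/top4.png",t)
cv2.imwrite("pics/top4c.png",cv2.resize(t[165:285,235:395],None,fx=5,fy=5,interpolation=cv2.INTER_CUBIC))
cv2.imwrite("pics/side4c.png",cv2.resize(s[165:265,240:380],None,fx=5.5,fy=5.5,interpolation=cv2.INTER_CUBIC))
```

```text
t 8.925 grille x,y,z mm [-207.8  318.1  243.6] F [-0.2  0.4  0.1] open 0.002
```

View pics/top4c.png

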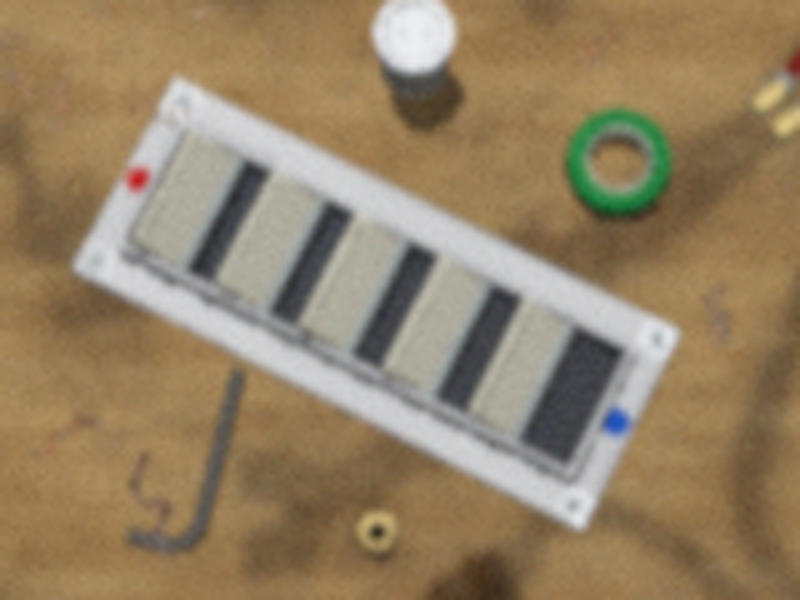

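View pics/side4c.png

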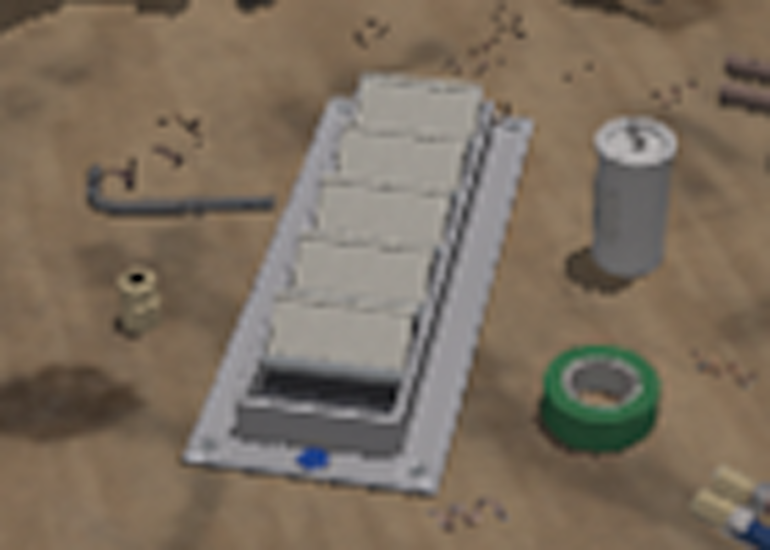

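View pics/side4.png

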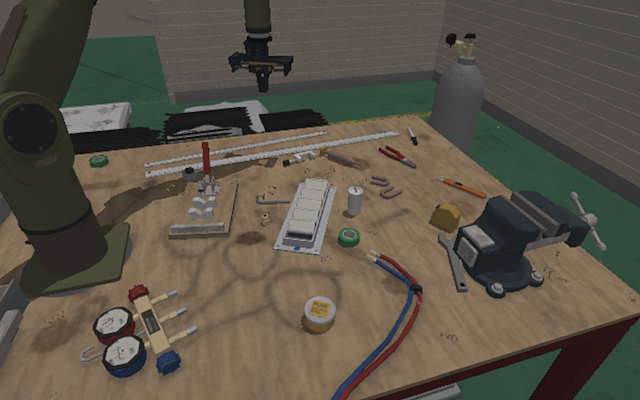

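```bash
python3 -c "
from plant import r
print(r.finish_job())"
```

```text
the job is handed in; nothing more can be done
None
```

I ran the shut fingertips once along the row from the blue dot to the red dot, about 43 mm above the bench. All five blades now lean well over toward the red dot, and the job is handed in.

- **Blade angle:** the tip height implies roughly 47° past upright. I judged this by eye in the last top and side pictures and did not measure each blade.
- **Order:** a picture partway through shows blade 1 fully over and blade 2 under the fingertip; a later one shows blade 5 being tipped last.
- **Force:** the readings, taken only between moves, stayed at or below about 2 N, well under the 5 N that could slide the grille.
- **Nothing moved:** the dots, flange corners, capacitor, tape roll, nut and hex key sit at the same pixels before and after. The flux tin looks unmoved in the wide side view. I didn't check the tube cutter separately.
- **Finish:** the gripper ended raised to about 0.24 m and well to the side of the grille, touching nothing, at about 9 s of the 38 s allowed. No checks failed or disagreed.

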